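# Lay the tall angle bracket on its back and push it up to the fence

### The arm

A 6-joint arm with a two-finger parallel gripper is mounted at the origin on the work surface. World frame = base frame: x ahead of the robot, y to its left, z up, the work surface at z = 0. Lengths are in mm, angles in degrees, forces in N, time in s.
With the tool pointing down it reaches from about 375 to 900 mm from the base axis. Payload 3.1 kg.
Tool frame: the origin (TCP) lies on the centre line of the jaws, within the pads' length; the fingertips stand ctrl.nose_length ahead of it and the grasp point (between the pads) lies 6 mm ahead of it (ctrl.nose_length is the distance from the TCP to the fingertips, in mm); z points along the fingers, y is the line along which they close (so a half turn about z gives the same grasp; the last joint's range is limited). The gripper opens to 85 mm and grips with 20 to 120 N. Pads are 22 mm wide; open, the fingers measure 114 mm over their backs; the gripper's body (76 mm by 85 mm) begins 54 mm behind the grasp point. The pads swing forward as they close: fully open they stand 13 mm farther back than shut.
Start: joints at [54.918, 30.224, 82.088, -0, 67.689, -10.227], TCP at [262.659, 567.104, 256.31] pointing down, gripper open.
Joint ranges: [-176.69, 176.69], [-43.24, 126.21], [12.49, 139.97], [-82, 262], [0, 151.66], [-163.58, 163.58]. Speed limits (degrees/s): [159.86, 159.86, 180, 180, 180, 180].

### API

Orientations are given as a 3x3 rotation matrix whose columns are the frame's x, y, z axes.
In Python, from cell import ctrl gives the robot as it stands.
- The arm moves only by the tool drive_tool, never from a script. Its argument "targets" is a list of rows, each a list of 2 entries, a list of its own where there are three numbers: the shift along the tool's x, y, z in m, then the turn about the tool's z in degrees. A call has 1 to 10 rows; each row is the pose to reach, as a shift and turn from the pose commanded when the call began, along the tool's axes at that moment; what a row does not reach only later rows make up. A row lasts 1/12 s, in which the tool goes at most 41.7 mm and 7.16 degrees, less where a joint would pass 70% of its speed; a pose out of reach is approached as far as the arm can. A call with a gripper value outside its range is refused whole. "hand" is the closure, from -1 (fully open) to 1 (shut), set as the call begins (left out, the last holds). The fingers move at their own pace and stop on an object; "squeeze" is the grip in N (left out, the last holds). Time passes only in rows, so rows that repeat a pose let the fingers close. It gives the time, the measured TCP pose, the force, the opening and the grip force at its end, in the units of the state.
- ctrl.read_state(): the state, without advancing time (a new reading comes with each control period).
- ctrl.get_image(name): name is "side" or "top"; returns (picture, depth): 400x640x3 uint8, red, green, blue; 400x640 float32, mm along the optical axis (not along the pixel's ray), 0 where there is no reading.
- ctrl.camera_params(name): a dict with "camera_matrix" (3x3 intrinsics, pixels), "xyz" and "rotation" of the camera in the world. Camera axes: x right, y down, z forward; pixel columns grow to the right and rows downward; lengths in mm; the calibration is good to about 2 mm. A picture is of the moment at which its call begins. camera_params takes no time and is no camera call.
- ctrl.hand_in(): hands the job in; it is judged then, once.
The state is a dict: "t": time; "joints": joint angles; "joint_vel": joint speeds; "joint_efforts": joint torques, N m; "tcp_pos": TCP position; "orientation": TCP orientation; "force": force on the tool from outside, world axes, zero at the start; "torque": the same for the moment, N m; "opening": opening from 0.0 (shut) to 1.0 (fully open); "finger_force": force on a finger pad.
Only numpy, scipy, OpenCV 4.12 (cv2) and the standard library are available. Lean on these libraries where they do the work, as an engineer would, in place of code of your own. Each camera call takes 0.05 s, during which the arm holds its last target. There are 200 camera calls.

### The job

Two steel angle brackets stand on their feet on the plywood drilling board. With the fingertips, push the taller one over so that it tips away from its foot and comes to lie on the outer face of its long leg, then push it along the board until the end of the long leg sits square and flush against the metal fence. Do not lift or carry it, and leave the short bracket and everything else where they are.

Things in the scene. Friction and masses are not known exactly. Their poses are not given: they have to be found in the camera images.
- tall_bracket: Taller of two plain steel angle brackets: an L of 8 mm steel, 60 mm wide, 0.5 to 0.85 kg, dark bolt holes. Stands on its foot. Origin: middle of the heel edge where the outer faces meet, on the board. x: out of the heel, away from the foot (within 0.2 rad of the board's x); y: along the heel edge; z: up. Long leg: x -8 to 0, z 0 to 120 mm; foot: x -60 to 0, z 0 to 8 mm; y -30 to 30 mm.
- tall_end (a point): Middle of the outer edge at the free end of the tall bracket's long leg: 0, 0, 120 mm in the bracket's axes. Pushed towards the bracket's +x near here, on the face above the foot, 1 to 2 N tip it about its heel; past about 17 degrees it falls by itself. Once lying, this edge leads towards the fence, the bracket's x points down, its z along the board.
- tall_sole (a point): Middle of the foot's underside: -30, 0, 0 mm in the bracket's axes. Once the bracket lies, the 60 mm foot stands upright at the heel and its sole looks away from the fence, this point 30 mm above the board; pushing the sole towards the fence slides the bracket with a few newtons.
- board: Fixed plywood drilling board, 300 mm along its x, 320 mm along its y, 15 mm thick, lying on the bench. Origin: centre of its underside. x points horizontally to the fence, which runs along y at the board's +x edge.
- fence (a point): Middle of the fence's face at the level of the board's top (15 mm above the bench); axes as the board's. The fence is an aluminium bar along y, 320 mm long, 22 mm thick, standing 25 mm above the board; its face is at x = 0 here and looks to -x. At the start the tall bracket's heel is 160 to 190 mm before the face, so 40 to 70 mm remain when it lies.
- short_bracket: The other bracket, same steel and 60 mm width but only 70 mm tall, foot 60 mm long; stands about 140 mm beside the tall one along the board's y, on either side, facing the same way. Origin and axes as for the tall bracket. Leave it alone.
- sleeve: Bystander: dark steel sleeve, 28 mm across, 35 mm tall, upright on the board between the two brackets' feet. Origin: centre of its underside.
- nut: Bystander: big hexagon nut, 30 mm across, 12 mm tall, lying on the board near its edge. Origin: centre of its underside.
- hammer: Bystander: hammer lying on the bench to the robot's left of the board.
- wrench: Bystander: wrench lying on the bench to the robot's right of the board.
There are look-alikes about, which are no part of the job. Leave any green, purple or red look-alike of the tall_bracket alone.

How it is judged:
By the outcome, as a careful person would: the job done as asked, in the order asked, and still so for the second after the job is handed in, with the robot touching nothing.
It also fails if it takes over 42 s, if anything falls off the work surface, if the arm or the gripper's body presses on something with over 40 N, if the wrist force passes 120 N, or if a joint passes its speed limit or range.

## Working session

There is one attempt and no reset: what is moved stays moved. The work goes in short steps, Python scripts to look and compute and a tool call to move; the robot and the scene stay as the last step left them, time stands still between calls to the robot, and variables do not carry over. Pictures are saved under pics/ and viewed, at most 10 in all, crops included, and the job is handed in when it is done.

Besides the shell and the picture viewer there is one more tool, called after ">>>" as name([rows], argument=value, ...), one row to a line, values as JSON. drive_tool: Moves the arm, as the interface text tells. Its arguments: {"type":"object","properties":{"targets":{"type":"array","items":{"type":"array"}},"hand":{"type":"number"},"squeeze":{"type":"number"}},"required":["targets"]}

```bash
mkdir -p pics; ls
cat > h.py <<'E'
import numpy as np, cv2
from cell import ctrl
def snap(n,tag):
    im,d=ctrl.get_image(n); cv2.imwrite(f'pics/{tag}.png',cv2.cvtColor(im,cv2.COLOR_RGB2BGR)); np.save(f'{tag}.npy',d); return im,d
def cloud(n,d):
    p=ctrl.camera_params(n); K=np.array(p['camera_matrix']); R=np.array(p['rotation'])
    v,u=np.mgrid[:400,:640]; c=np.stack([(u-K[0,2])/K[0,0]*d,(v-K[1,2])/K[1,1]*d,d],-1)
    w=c@R.T+np.array(p['xyz']); w[d==0]=np.nan; return w
E
python3 - <<'E'
from h import *
for n in('top','side'):
    snap(n,n+'0'); print(ctrl.camera_params(n))
print(ctrl.read_state(),ctrl.nose_length)
E
```

```text
pics
{'camera_matrix': array([[467.59244361,   0.        , 315.58442153],
       [  0.        , 467.59244361, 198.32949351],
       [  0.        ,   0.        ,   1.        ]]), 'xyz': array([ 340.41475038,   -8.46380188, 1548.59674287]), 'rotation': array([[ 0.01368613, -0.99397897,  0.1087129 ],
       [-0.99976364, -0.01176626,  0.01828188],
       [-0.01689266, -0.10893741, -0.99390507]])}
{'camera_matrix': array([[503.86314629,   0.        , 322.2054261 ],
       [  0.        , 503.86314629, 201.29151733],
       [  0.        ,   0.        ,   1.        ]]), 'xyz': array([ -57.75042795, -847.7514733 , 1064.13678418]), 'rotation': array([[ 0.85218681, -0.34834638,  0.39042597],
       [-0.52279381, -0.59759088,  0.60792415],
       [ 0.02154682, -0.72217722, -0.6913724 ]])}
{'t': 0.1, 'joints': array([ 5.49168434e+01,  3.02742605e+01,  8.21491719e+01, -7.13082378e-04,
        6.76899342e+01, -1.02275618e+01]), 'joint_vel': array([-0.02672808, -0.10223981, -0.19849472, -0.03460192,  0.02602258,
        0.01431551]), 'joint_efforts': array([ 7.30893498e-05, -4.43298590e+01, -1.78587288e+01, -1.75122377e-04,
        3.88794710e-03,  1.30639452e-05]), 'tcp_pos': array([262.33732137, 566.61865977, 255.4240639 ]), 'orientation': array([[-9.07371851e-01,  4.20327316e-01, -1.12781852e-03],
       [ 4.20328692e-01,  9.07370458e-01, -1.62575916e-03],
       [ 3.39998223e-04, -1.94922258e-03, -9.99998042e-01]]), 'force': array([ 0.26038825,  0.34612155, -0.74910273]), 'torque': array([-0.00804254, -0.04005176,  0.03390289]), 'finger_force': 0.0, 'opening': 1.0002109653817486} 25.0
```

View pics/top0.png

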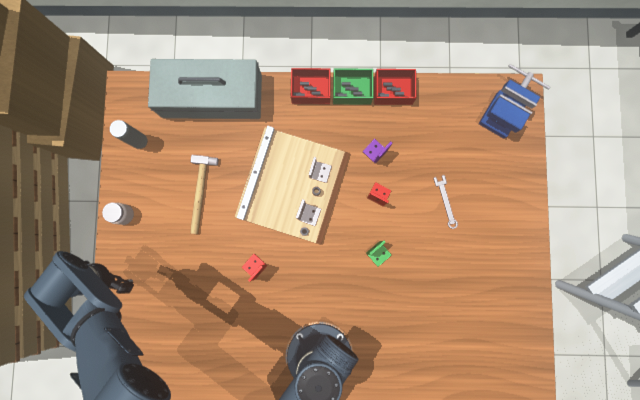

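View pics/side0.png

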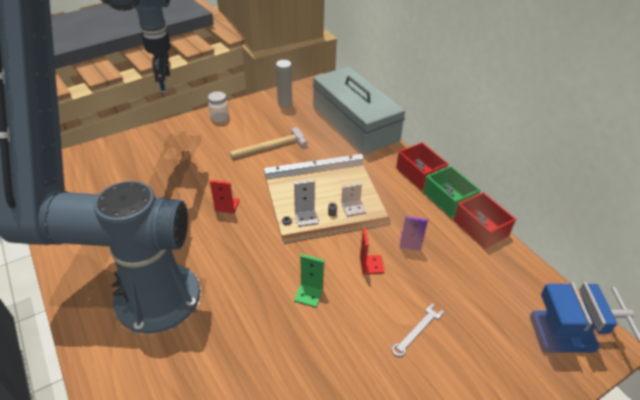

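The top view shows the board at about (295,185) with the fence on its left, running from (270,128) to (240,218). The tall bracket is at about (308,212) and the short one at (320,171). The sleeve is at (317,191) and the nut at (305,231). Next I measure these from the depth images.

Run:
```python
from h import *
np.set_printoptions(precision=1,suppress=True)
for n in('top','side'):
    w=cloud(n,np.load(n+'0.npy'));
    if n=='top': m=np.zeros((400,640),bool); m[115:255,225:360]=1
    else: m=np.zeros((400,640),bool); m[145:245,255:395]=1
    P=w[m]; P=P[np.isfinite(P[:,0])]
    def rect(lo,hi,Q=P):
        q=Q[(Q[:,2]>lo)&(Q[:,2]<hi)]; r=cv2.minAreaRect(q[:,:2].astype(np.float32)); print(n,lo,hi,len(q),q[:,2].mean(),np.array(r[0]),np.array(r[1]),r[2]); print(cv2.boxPoints(r).tolist()); return q
    rect(8,21);f=rect(32,48)
    # cluster everything above board
    hm=(w[...,2]>21)&m
    k,l,s,c=cv2.connectedComponentsWithStats(hm.astype(np.uint8))
    for i in range(1,k):
        if s[i,4]>8:
            q=w[l==i]; r=cv2.minAreaRect(q[:,:2].astype(np.float32)); print(n,'cl',s[i],q[:,2].max(),r)
            hi=q[q[:,2]>q[:,2].max()-12]; print('  top',len(hi),hi.mean(0),cv2.minAreaRect(hi[:,:2].astype(np.float32)))
im=cv2.imread('pics/top0.png')[115:250,225:360]; a=cv2.resize(im,None,fx=4,fy=4,interpolation=2)
b=cv2.imread('pics/side0.png')[150:245,255:395]; b=cv2.resize(b,(540*1,366),interpolation=2)
cv2.imwrite('pics/c0.png',a);cv2.imwrite('pics/c1.png',b)
```

```text
top 8 21 6920 14.628120672537394 [560.1  96.7] [466.1 452.6] 1.7812786102294922
[[320.11883544921875, 315.6325378417969], [334.18878173828125, -136.78819274902344], [800.0917358398438, -122.29901123046875], [786.0217895507812, 330.1217041015625]]
top 32 48 760 39.72879331594333 [589.5 157.2] [425.6 275.4] 8.544984817504883
[[358.63787841796875, 261.7745666503906], [399.56317138671875, -10.600318908691406], [820.4544067382812, 52.640167236328125], [779.5291137695312, 325.0150451660156]]
top cl [225 115  35   3  93] 53.88605273708413 ((778.7694702148438, 268.3455505371094), (5.893495082855225, 112.87503814697266), 2.0490403175354004)
  top 33 [778.8 267.1  46.8] ((778.49072265625, 268.6544189453125), (3.279463052749634, 109.88847351074219), 0.26731130480766296)
top cl [237 126  37  94 750] 49.75049898771863 ((590.526123046875, 221.26551818847656), (32.08467102050781, 319.5408630371094), 72.54521942138672)
  top 489 [585.1 220.   41.3] ((589.0775146484375, 219.09161376953125), (23.215824127197266, 318.2247009277344), 73.20703887939453)
top cl [309 157  22  25 263] 93.61863157368612 ((59
[... 3085 characters left out ...]
94628906)
  top 58 [530.5  13.5  48.7] ((530.1297607421875, 14.41281509399414), (28.578136444091797, 26.513870239257812), 89.34748077392578)
side cl [282 215  10  10  65] 32.61106481993602 ((401.3919372558594, 53.2297248840332), (34.56757736206055, 26.02899932861328), 37.00210189819336)
  top 65 [401.   52.3  26.2] ((401.3919372558594, 53.2297248840332), (34.56757736206055, 26.02899932861328), 37.00210189819336)
side cl [361 228   8  17  95] 123.4816658262373 ((504.99920654296875, -179.50079345703125), (56.670440673828125, 9.340126991271973), 61.270503997802734)
  top 64 [ 504.3 -180.3  118.9] ((504.7994384765625, -180.38845825195312), (54.921630859375, 8.83708381652832), 61.270503997802734)
```

View pics/c0.png

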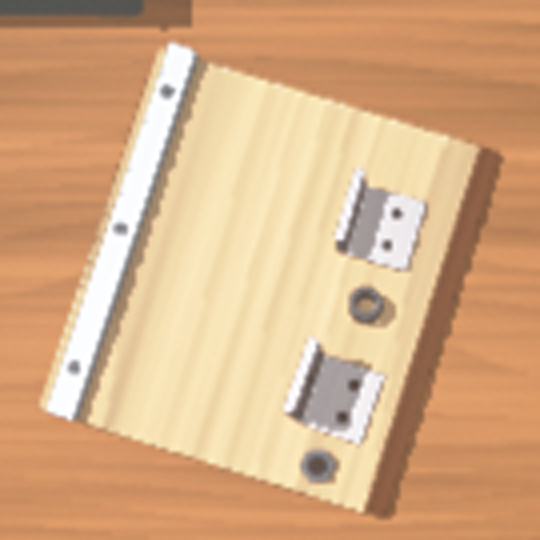

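Board +x points along about 73° in the world. The tall bracket's heel is near (466,67), roughly 168 mm before the fence. I'll travel high to a point behind the tall bracket, with the fingers partly closed for a wide two-point push.

>>> drive_tool([
  [[-0.033, -0.034, 0], 7],
  [[-0.066, -0.068, 0], 14],
  [[-0.099, -0.102, 0], 21],
  [[-0.126, -0.13, 0], 28],
  [[-0.153, -0.157, 0], 35],
  [[-0.18, -0.185, 0], 42],
  [[-0.207, -0.212, 0], 49],
  [[-0.234, -0.24, 0], 56],
  [[-0.261, -0.267, 0], 63],
  [[-0.288, -0.295, 0], 70],
], hand=0.4, squeeze=40)

```text
t: 0.93
tcp_pos: [400.1, 176.4, 256.2]
orientation: [[0.091, 0.996, -0.0], [0.996, -0.091, -0.0], [-0.0, -0.0, -1.0]]
force: [1.2, 0.1, -0.4]
opening: 0.298
finger_force: 0.0
```

```bash
cat >> h.py <<'E'
def go(tx,ty,tz,yaw):
    s=ctrl.read_state(); R=s['orientation']; d=R.T@(np.array([tx,ty,tz])-s['tcp_pos'])
    a=np.degrees(np.arctan2(R[1,0],R[0,0])); print('t',s['t'],'tcp',s['tcp_pos'].round(1),'yaw',a.round(2),'open',s['opening'],'F',s['force'].round(1)); print('shift m',(d/1000).round(4),'turn',round(a-yaw,2))
E
python3 -c "
from h import *
go(453,25,256,72.8)"
```

```text
t 0.9333 tcp [400.1 176.4 256.2] yaw 84.79 open 0.29799857671660573 F [ 1.2  0.1 -0.4]
shift m [-0.146   0.0664  0.0002] turn 11.99
```

>>> drive_tool([
  [[-0.035, 0.016, 0], 4],
  [[-0.07, 0.032, 0], 8],
  [[-0.105, 0.048, 0], 12],
  [[-0.146, 0.066, 0], 12],
  [[-0.146, 0.066, 0.03], 12],
  [[-0.146, 0.066, 0.065], 12],
  [[-0.146, 0.066, 0.1], 12],
  [[-0.146, 0.066, 0.131], 12],
  [[-0.146, 0.066, 0.131], 12],
])

```text
t: 1.68
tcp_pos: [449.7, 27.5, 120.5]
orientation: [[0.291, 0.957, -0.012], [0.957, -0.291, 0.002], [-0.001, -0.012, -1.0]]
force: [-0.6, -0.0, -1.2]
opening: 0.302
finger_force: 0.0
```

Run:
```python
from h import *
go(463.4,59,125,72.8)
im,d=snap('side','side1'); t,_=snap('top','top1')
a=cv2.resize(im[90:260,230:430],(600,510),interpolation=2)[...,::-1]; b=cv2.resize(t[150:250,260:380],(600,500),interpolation=2)[...,::-1]
cv2.imwrite('pics/c2.png',a)
w=cloud('side',d)
# tall bracket inner-face fit
m=np.zeros((400,640),bool);m[178:226,290:322]=1
P=w[m];P=P[(P[:,2]>60)&(P[:,2]<125)&(P[:,1]<130)]
print(len(P),P.mean(0),P.std(0))
```

```text
t 1.6833 tcp [449.7  27.5 120.5] yaw 73.09 open 0.3022943957219782 F [-0.6 -0.  -1.2]
shift m [ 0.0341  0.0039 -0.0046] turn 0.29
228 [458.33529702  45.27169418  98.09313064] [16.62078681 19.50859729 18.48190634]
```

View pics/c2.png

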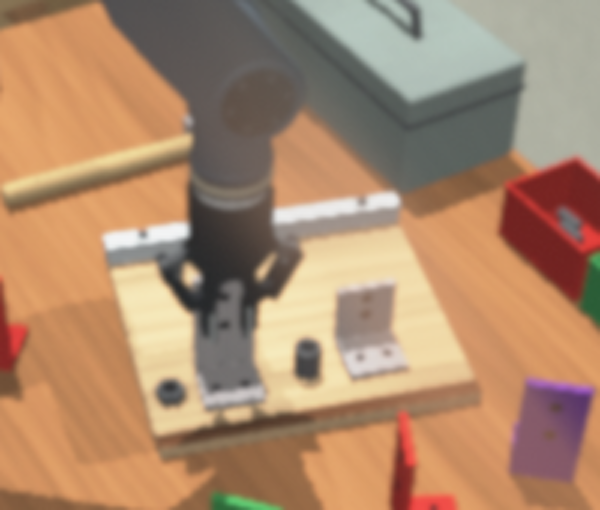

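The side view shows both fingers in front of the tall bracket's inner face, at about (228,310) in the crop, and centred on it. The nut and sleeve are clear. I'll push it slowly.

>>> drive_tool([
  [[0.008, 0.004, 0], 0],
  [[0.014, 0.004, 0], 0],
  [[0.018, 0.004, 0], 0],
  [[0.022, 0.004, 0], 0],
  [[0.026, 0.004, 0], 0],
  [[0.03, 0.004, 0], 0],
  [[0.034, 0.004, 0], 0],
  [[0.038, 0.004, 0], 0],
  [[0.042, 0.004, 0], 0],
  [[0.046, 0.004, 0], 0],
])

```text
t: 2.62
tcp_pos: [470.5, 70.6, 125.2]
orientation: [[0.29, 0.957, -0.001], [0.957, -0.29, 0.0], [-0.0, -0.001, -1.0]]
force: [-0.1, 0.5, -0.1]
opening: 0.302
finger_force: 0.0
```

Run:
```python
from h import *
go(463.4,59,125,72.8)
im,d=snap('side','side2')
a=cv2.resize(im[90:260,230:430],(600,510),interpolation=2)[...,::-1]
cv2.imwrite('pics/c3.png',a)
```

```text
t 2.6167 tcp [470.5  70.6 125.2] yaw 73.14 open 0.3018831343434085 F [-0.1  0.5 -0.1]
shift m [-0.0132 -0.0034  0.0002] turn 0.34
```

View pics/c3.png

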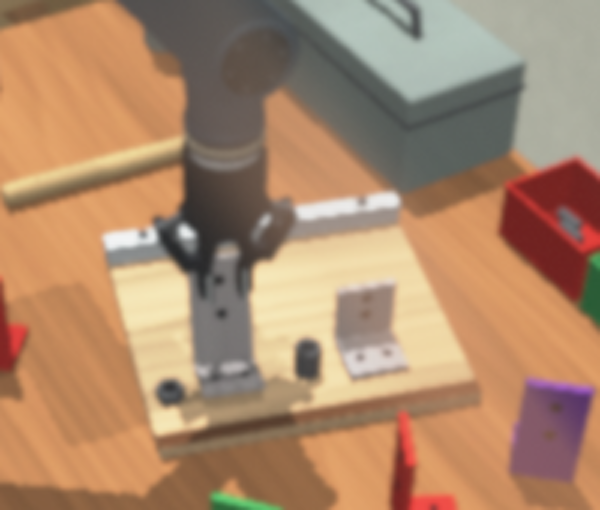

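The bracket is tipping about its heel, with its foot lifted at (228,385) in the crop. I'll continue past the balance point.

>>> drive_tool([
  [[0.003, 0, 0], 0],
  [[0.006, 0, 0], 0],
  [[0.009, 0, 0], 0],
  [[0.012, 0, 0], 0],
  [[0.015, 0, 0], 0],
  [[0.018, 0, 0], 0],
  [[0.021, 0, 0], 0],
  [[0.024, 0, 0], 0],
  [[0.024, 0, 0], 0],
  [[0.024, 0, 0], 0],
])

```text
t: 3.5
tcp_pos: [477.5, 93.3, 125.3]
orientation: [[0.29, 0.957, -0.0], [0.957, -0.29, -0.0], [-0.0, -0.0, -1.0]]
force: [-0.2, -0.6, -0.1]
opening: 0.301
finger_force: 0.0
```

>>> drive_tool([
  [[0, 0, -0.02], 0],
  [[0, 0, -0.04], 0],
  [[-0.03, 0, -0.05], 0],
  [[-0.06, 0, -0.05], 0],
  [[-0.09, 0, -0.05], 0],
  [[-0.115, 0, -0.05], 0],
  [[-0.12, 0, -0.05], 0],
  [[-0.12, 0, -0.05], 0],
])

```text
t: 4.17
tcp_pos: [442.4, -23.0, 175.4]
orientation: [[0.293, 0.956, -0.0], [0.956, -0.293, 0.0], [0.0, -0.0, -1.0]]
force: [-0.0, 0.4, -0.5]
opening: 0.306
finger_force: 0.0
```

Run:
```python
from h import *
go(463.4,59,125,72.8)
im,d=snap('side','side3'); t,dt=snap('top','top3')
a=cv2.resize(im[140:260,250:400],(400,320),interpolation=2)[...,::-1]; b=cv2.resize(t[120:245,230:355],(400,400),interpolation=2)[...,::-1]
c=np.zeros((400,800,3),np.uint8);c[:320,:400]=a;c[:,400:]=b
cv2.imwrite('pics/c4.png',c)
```

```text
t 4.1667 tcp [442.4 -23.  175.4] yaw 72.94 open 0.30551211254152766 F [-0.   0.4 -0.5]
shift m [ 0.0845 -0.004   0.0504] turn 0.14
```

View pics/c4.png

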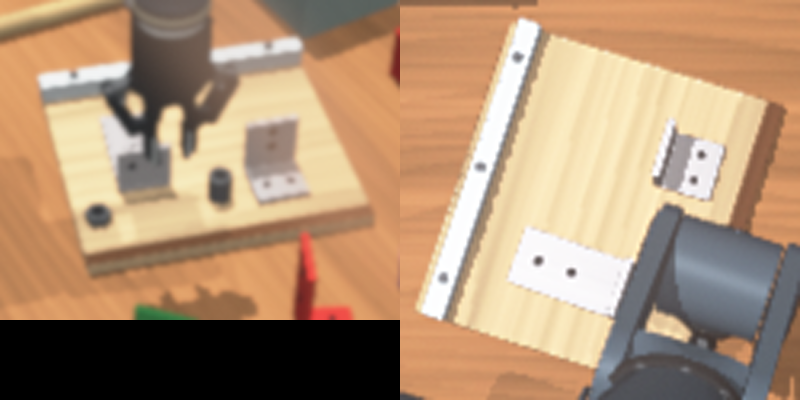

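The bracket now lies on its long leg, foot upright, with its leading end short of the fence (about (520,260) in the composite) and the sole facing the robot. Next I measure its yaw and the gap.

```bash
cat >> h.py <<'E'
def ray(n,uv,z):
    p=ctrl.camera_params(n); K=np.array(p['camera_matrix']); R=np.array(p['rotation']); c=np.array(p['xyz'])
    uv=np.atleast_2d(uv); r=np.c_[uv,np.ones(len(uv))]@np.linalg.inv(K).T@R.T
    return c+r*((z-c[2])/r[:,2])[:,None]
def meas(tag):
    im=cv2.imread(f'pics/{tag}.png').astype(int); sat=im.max(2)-im.min(2); m=((sat<35)&(im.min(2)>150)).astype(np.uint8)
    m[:110]=0;m[260:]=0;m[:,:225]=0;m[:,345:]=0
    k,l,s,c=cv2.connectedComponentsWithStats(m)
    for i in range(1,k):
        if s[i,4]<60: continue
        v,u=np.where(l==i); q=np.c_[u,v].astype(float)
        z=40 if s[i,3]>70 else 23
        W=ray('top',q,z)[:,:2]; r=cv2.minAreaRect(W.astype(np.float32)); print(s[i],'c',np.round(r[0],1),'size',np.round(r[1],1),'ang',round(r[2],2))
        # per-row/line fit of board+x and -x borders in board frame
        a=np.radians(73.1); e=np.array([np.cos(a),np.sin(a)]); n=np.array([-e[1],e[0]])
        X=W@e;Y=W@n; b=np.round(Y/4).astype(int)
        Yl,lo,hi=[],[],[]
        for t in np.unique(b):
            if abs(b-t).min()==0 and (b==t).sum()>3: Yl.append(t*4);lo.append(X[b==t].min());hi.append(X[b==t].max())
        Yl=Yl[1:-1];lo=lo[1:-1];hi=hi[1:-1]
        if len(Yl)>3:
            print('  Y',Yl[0],Yl[-1],'lo',np.polyfit(Yl,lo,1),np.median(lo),'hi',np.polyfit(Yl,hi,1),np.median(hi))
E
python3 - <<'E'
from h import *
meas('top3')
E
```

```text
[237 126  37  94 717] c [590.3 218.4] size [ 24.6 320.9] ang 73.07
  Y -656 -344 lo [3.04059215e-03 3.71257455e+02] 369.49860745924184 hi [-6.58151405e-04  3.91064367e+02] 391.44314000312306
[312 162  19  21 266] c [596.2   2.1] size [50.4 59.7] ang 74.29
  Y -596 -544 lo [-2.40089679e-02  1.37772601e+02] 151.4949964302359 hi [-1.05428786e-02  1.93117184e+02] 198.90465318837272
[263 191  40  28 649] c [485.7 128. ] size [116.6  62.3] ang 72.2
  Y -456 -400 lo [3.38492247e-02 2.21224915e+02] 206.52048590075364 hi [3.62505807e-02 3.36019944e+02] 320.95908127653297
```

Fence angle is 73.1°. The bracket's yaw is about 1–2° off, which the two-finger push should square up, and the gap is about 48 mm. I'll descend behind the sole and push.

>>> drive_tool([
  [[0.01, -0.002, 0.035], 0],
  [[0.02, -0.002, 0.07], 0],
  [[0.03, -0.002, 0.1], 0],
  [[0.04, -0.002, 0.12], 0],
  [[0.05, -0.002, 0.12], 0],
  [[0.06, -0.002, 0.12], 0],
  [[0.066, -0.002, 0.12], 0],
  [[0.07, -0.002, 0.12], 0],
  [[0.074, -0.002, 0.12], 0],
  [[0.078, -0.002, 0.12], 0],
])

```text
t: 5.1
tcp_pos: [464.2, 53.8, 56.5]
orientation: [[0.29, 0.957, 0.003], [0.957, -0.29, -0.0], [0.0, 0.003, -1.0]]
force: [-1.1, -5.4, -0.0]
opening: 0.3
finger_force: 0.0
```

>>> drive_tool([
  [[0.003, 0, 0], 0],
  [[0.007, 0, 0], 0],
  [[0.011, 0, 0], 0],
  [[0.015, 0, 0], 0],
  [[0.019, 0, 0], 0],
  [[0.023, 0, 0], 0],
  [[0.027, 0, 0], 0],
  [[0.031, 0, 0], 0],
  [[0.034, 0, 0], 0],
  [[0.036, 0, 0], 0],
])

```text
t: 5.93
tcp_pos: [473.8, 88.4, 55.2]
orientation: [[0.29, 0.957, -0.0], [0.957, -0.29, 0.0], [-0.0, -0.0, -1.0]]
force: [-1.4, -3.8, 0.4]
opening: 0.302
finger_force: 0.0
```

Run:
```python
from h import *
s=ctrl.read_state();print(s['tcp_pos'],s['force'],s['tcp_pos'][:2]@[.2907,.9568]); go(*s['tcp_pos'],73.1)
t,dt=snap('top','top4');meas('top4')
im,d=snap('side','side4')
a=cv2.resize(im[140:260,250:400],(400,320),interpolation=2)[...,::-1]; b=cv2.resize(t[120:245,230:355],(400,400),interpolation=2)[...,::-1]
c=np.zeros((400,800,3),np.uint8);c[:320,:400]=a;c[:,400:]=b
cv2.imwrite('pics/c5.png',c)
```

```text
[473.84775785  88.4495627   55.23015048] [-1.39530148 -3.82199616  0.40906889] 222.37608479830013
t 5.9333 tcp [473.8  88.4  55.2] yaw 73.17 open 0.301538237329044 F [-1.4 -3.8  0.4]
shift m [0. 0. 0.] turn 0.07
[244 126  30  71 547] c [625.6 207.4] size [ 24.2 246.9] ang 73.28
  Y -656 -420 lo [4.24617587e-03 3.71936816e+02] 369.4726332827505 hi [-2.99797721e-03  3.89822494e+02] 391.47531096386956
[312 162  19  21 264] c [596.2   2.1] size [50.4 59.7] ang 74.29
  Y -596 -544 lo [-2.40089679e-02  1.37772601e+02] 151.4949964302359 hi [5.06515399e-03 2.01788314e+02] 198.7558222250495
```

View pics/c5.png

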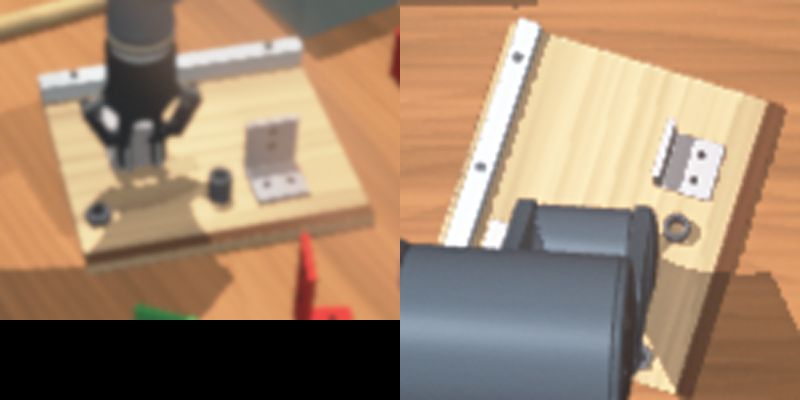

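The bracket slides ahead of the fingers at about 4 N, with the gap closing in the top half. I'll continue more slowly towards contact.

>>> drive_tool([
  [[0.002, 0, 0], 0],
  [[0.004, 0, 0], 0],
  [[0.006, 0, 0], 0],
  [[0.008, 0, 0], 0],
  [[0.0095, 0, 0], 0],
  [[0.0105, 0, 0], 0],
  [[0.0115, 0, 0], 0],
  [[0.0125, 0, 0], 0],
  [[0.0125, 0, 0], 0],
])

```text
t: 6.78
tcp_pos: [477.5, 100.2, 55.2]
orientation: [[0.29, 0.957, 0.0], [0.957, -0.29, 0.0], [0.0, -0.0, -1.0]]
force: [-1.0, -0.9, -0.4]
opening: 0.303
finger_force: 0.0
```

>>> drive_tool([
  [[0.0007, 0, 0], 0],
  [[0.0014, 0, 0], 0],
  [[0.002, 0, 0], 0],
  [[0.002, 0, 0], 0],
])

```text
t: 7.12
tcp_pos: [477.7, 101.1, 55.3]
orientation: [[0.289, 0.957, -0.001], [0.957, -0.289, -0.001], [-0.001, -0.001, -1.0]]
force: [-1.6, -7.7, -0.5]
opening: 0.299
finger_force: 0.0
```

>>> drive_tool([
  [[0.0007, 0, 0], 0],
  [[0.0014, 0, 0], 0],
  [[0.0014, 0, 0], 0],
])

```text
t: 7.37
tcp_pos: [477.7, 101.4, 55.5]
orientation: [[0.289, 0.957, -0.002], [0.957, -0.289, -0.002], [-0.003, -0.001, -1.0]]
force: [-2.6, -13.5, 2.4]
opening: 0.303
finger_force: 0.0
```

Force is building with no motion, so it has reached the fence. One more small press to seat it, then I back off and look.

>>> drive_tool([
  [[0.0007, 0, 0], 0],
  [[0.0014, 0, 0], 0],
  [[0.0014, 0, 0], 0],
  [[0.0014, 0, 0], 0],
])

```text
t: 7.7
tcp_pos: [477.7, 101.6, 55.7]
orientation: [[0.288, 0.957, -0.003], [0.957, -0.289, -0.004], [-0.004, -0.002, -1.0]]
force: [-4.3, -19.8, 5.7]
opening: 0.303
finger_force: 0.0
```

>>> drive_tool([
  [[-0.004, 0, 0], 0],
  [[-0.014, 0, 0], 0],
  [[-0.034, 0, 0], 0],
  [[-0.06, 0, -0.02], 0],
  [[-0.06, 0, -0.06], 0],
  [[-0.08, 0, -0.1], 0],
  [[-0.11, 0, -0.13], 0],
  [[-0.14, 0, -0.15], 0],
  [[-0.15, 0, -0.15], 0],
  [[-0.15, 0, -0.15], 0],
])

```text
t: 8.53
tcp_pos: [435.9, -40.9, 206.5]
orientation: [[0.294, 0.956, 0.004], [0.956, -0.294, -0.001], [0.0, 0.004, -1.0]]
force: [-0.1, 0.2, 0.2]
opening: 0.297
finger_force: 0.0
```

Run:
```python
from h import *
s=ctrl.read_state();go(*s['tcp_pos'],73.1)
t,dt=snap('top','top5');meas('top5')
im,d=snap('side','side5')
a=cv2.resize(im[140:260,250:400],(400,320),interpolation=2)[...,::-1]; b=cv2.resize(t[150:230,235:315],(400,400),interpolation=2)[...,::-1]
c=np.zeros((400,800,3),np.uint8);c[:320,:400]=a;c[:,400:]=b
cv2.imwrite('pics/c6.png',c)
```

```text
t 8.5333 tcp [435.9 -40.9 206.5] yaw 72.93 open 0.29699399968069645 F [-0.1  0.2  0.2]
shift m [0. 0. 0.] turn -0.17
[ 237  126   51   94 1348] c [573.7 163.9] size [138.6 320.9] ang 73.06
  Y -656 -344 lo [-2.03742091e-01  2.44616603e+02] 369.309324237896 hi [-1.09847844e-04  3.91377846e+02] 391.507481924616
[312 162  19  21 266] c [596.2   2.1] size [50.4 59.7] ang 74.29
  Y -596 -544 lo [-2.40089679e-02  1.37772601e+02] 151.4949964302359 hi [-1.05428786e-02  1.93117184e+02] 198.90465318837272
```

View pics/c6.png

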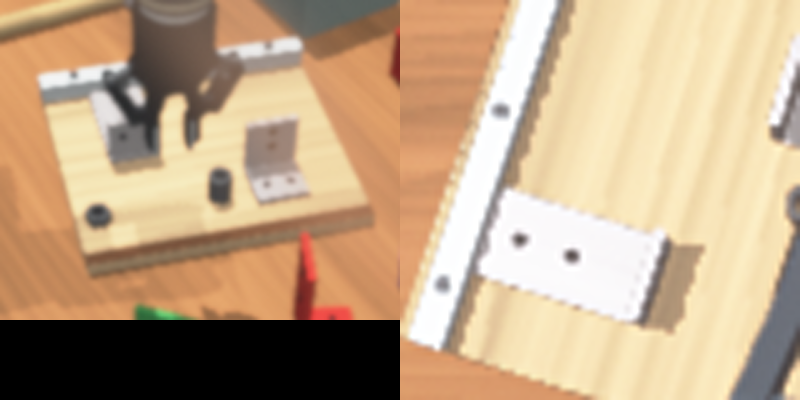

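The bracket's end meets the fence along its full width, at about (490,230) in the crop. The short bracket, sleeve and nut haven't moved. I'll check squareness numerically.

Run:
```python
from h import *
for tag in('top3','top5'):
    g=cv2.GaussianBlur(cv2.imread(f'pics/{tag}.png')[...,0].astype(np.float32),(3,3),0)  # blue: wood dark
    a=np.radians(73.1); e=np.array([np.cos(a),np.sin(a)]); n=np.array([-e[1],e[0]])
    p=ctrl.camera_params('top');K=np.array(p['camera_matrix']);R=np.array(p['rotation']);c=np.array(p['xyz'])
    def px(X,Y,z):
        P=np.outer(X,e)+np.outer(Y,n); P=np.c_[P,np.full(len(P),z)]; q=(P-c)@R@K.T; return q[:,:2]/q[:,2:]
    # side edges of leg: scan Y at fixed X, max gradient
    X0=[230,310] if tag=='top3' else [275,355]
    for side in(-458,-398):
        Xs=np.arange(X0[0],X0[1],4); ed=[]
        Y=np.arange(side-14,side+14,.25)
        for X in Xs:
            q=px(np.full(len(Y),X),Y,23).astype(np.float32); v=cv2.remap(g,q[:,0].copy(),q[:,1].copy(),cv2.INTER_CUBIC).ravel()
            d=np.abs(np.gradient(cv2.GaussianBlur(v[None],(1,1),0).ravel())); w=d**3; ed.append((w*Y).sum()/w.sum())
        k=np.polyfit(Xs,ed,1); print(tag,side,'Y',np.mean(ed).round(1),'deg vs 73.1',np.degrees(k[0]).round(2),'res',np.std(ed-np.polyval(k,Xs)).round(2))
    # gap darkness profile along X
    if tag=='top5':
        X=np.arange(355,378,2.)
        for y in(-452,-440,-428,-416,-404):
            q=px(X,np.full(len(X),y),23).astype(np.float32);print(y,cv2.remap(g,q[:,0].copy(),q[:,1].copy(),1).ravel().round().astype(int))
        q=px(X,np.full(len(X),-500.),23).astype(np.float32);print('bare',cv2.remap(g,q[:,0].copy(),q[:,1].copy(),1).ravel().round().astype(int))
```

```text
top3 -458 Y -457.6 deg vs 73.1 -1.8 res 0.42
top3 -398 Y -397.9 deg vs 73.1 -1.86 res 0.24
top5 -458 Y -455.4 deg vs 73.1 -0.31 res 0.25
top5 -398 Y -395.8 deg vs 73.1 0.45 res 0.27
-452 [244 243 241 237 227 207 180 170 170 198 224 245]
-440 [251 251 252 246 236 211 186 172 174 198 222 245]
-428 [243 250 252 248 239 219 195 174 179 196 222 244]
-416 [252 252 250 241 223 199 177 160 174 195 224 243]
-404 [252 253 253 252 242 228 199 179 180 198 226 243]
bare [171 164 154 138 125 118 120 130 158 193 220 233]
```

Mean yaw error is now about 0.1° (it was 1.8° before the push) and the seam is even across the full width. Handing in.

```bash
python3 -c "
from cell import ctrl
print(ctrl.hand_in())"
```

```text
the job is handed in; nothing more can be done
None
```

The tall bracket was tipped onto its long leg and pushed until its end sat flush against the fence, square to about 0.1° as measured in the top camera image; the short bracket, sleeve and nut look unmoved, and I handed the job in at about 8.6 s.

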